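# Set a drilling jig on a drawer front and hold its arm at the mark

### The job

A new pull is going onto this drawer front. Set the drilling jig (the one with the black handle) down on the worktop at the edge of the drawer front that faces the robot, its fence flush against that edge and its arm over the pencil line on the tape, and let go of it. Then squeeze the orange lock button in by gripping the grey collar, draw the arm out to the red 60 mm mark and finish still holding it there, button squeezed and fence still flush, ready for the drill; leave everything else on the worktop where it is.

Things in the scene. Friction and masses are not known exactly. Their poses are not given: they have to be found in the camera images.
- jig_handle (a point): Centre of the jig's upright black handle: 26 mm across (jig y), 30 mm along jig x, standing from 21.5 to 66.5 mm above the jig's underside (this point: 46 mm up), 12 mm forward (+x) of the fence bar's centre. Axes as the jig's.
- fence_face (a point): Middle of the fence's flat front (+x) face, half-way up it (10.75 mm above the jig's underside), 18 mm ahead of the handle's centre in jig x. Slid over the worktop the jig drags with 5 to 10 N. Axes as the jig's.
- collar (a point): Centre, 49 mm up, of the arm's grey collar: 30 mm across (jig y), 35 along x, from 25.5 to 64.5 mm above the jig's underside. The orange lock button (16 mm long, 20 high, at this height) stands 5 mm out of its +y side. Keep fingertips above the blade. Ahead of it runs the arm, 18 mm wide and 35.5 mm up, to a drill guide 32 mm wide, 46 mm up, 156 mm from the collar's rear face. Axes: jig's.
- gauge_arm (a joint): Scale reading of the arm, m, 0 to 0.085, growing as it is drawn out along jig +x; starts at 0.003 to 0.02. Index: the collar's rear face (towards the handle), which stands 12 mm plus the reading ahead of the fence's front face. Ticks each 10 mm on both borders of the blade, bold red at 60. A brake locks it (24 N) unless the button is squeezed; freed, it slides with 2 N and stays where left.
- lock_button (a joint): How far the orange button is pushed into the collar (along jig -y), m: 0 out and locked, 0.005 flush with the collar's side, 0.006 its stop. Its spring takes 8 N to start and 11 N at the stop; the arm is free from about 0.001. A grip of 20 N or more across the collar squeezes it fully in.
- jig: Whole loose jig, 0.7 kg, flat on the worktop left of the drawer front. Origin: centre of its fence's underside. The fence is an aluminium bar 60 mm in x, 160 in y, 21.5 high. A silver scale blade 50 mm wide, its underside 21.5 and top 24.5 mm up, runs 135 mm forward from the fence's front face and carries the telescoping arm. Jig axes: x the way the arm extends, y along the fence, z up.
- edge_mark (a point): Pencil line at the drawer front's edge facing the robot, half-way up the edge (11 mm above the worktop). The front is a fixed dark brown board lying flat, 280 mm deep (x), 296 along the edge (y), top 20 mm up, so the jig's blade passes 1.5 mm above it. A 24 mm cream tape runs over its middle along x, the line down its centre. Axes: x from the edge into the board, y along the edge, z up.
- food_jar: Bystander: food jar with a brown lid, 84 mm across, 150 mm high; origin under its centre. Leave it.
- white_tub: Bystander: white plastic tub, 100 mm across, 85 mm high; origin under its centre. Leave it.
- tumbler: Bystander: glass tumbler, 72 mm across, 100 mm high; origin under its centre. Leave it.
- pull_bar: Bystander: the new steel bar pull, 160 mm long, standing 40 mm high on its two feet; origin under its middle. Leave it.
- screwdriver: Bystander: screwdriver with a red handle lying on the worktop. Leave it.
- tape_roll: Bystander: roll of cream tape lying flat, 96 mm across, 24 mm high; origin under its centre. Leave it.

How it is judged:
By the outcome, as a careful person would: the job done as asked, in the order asked, and still so for the second after the job is handed in, while the arm keeps its last pose, push and grip.
It also fails if it takes over 48 s, if anything falls off the work surface, if the arm or the gripper's body presses on something with over 40 N, if the wrist force passes 120 N, or if a joint passes its speed limit or range.

### The arm

A 7-joint arm with a two-finger parallel gripper is mounted at the origin on the work surface. World frame = base frame: x ahead of the robot, y to its left, z up, the work surface at z = 0. Lengths are in m, angles in rad, forces in N, time in s.
With the tool pointing down it reaches from about 0.425 to 0.875 m from the base axis. Payload 4.7 kg.
Tool frame: the origin (TCP) lies at the very end of the fingers, on their centre line; the grasp point (between the pads) lies 19 mm behind it; z points along the fingers, y is the line along which they close (so a half turn about z gives the same grasp; the last joint's range is limited). The gripper opens to 87 mm and grips with 3 to 60 N. Pads are 19 mm wide; open, the fingers measure 117 mm over their backs; the gripper's body (75 mm by 190 mm) begins 51 mm behind the grasp point.
Start: joints at [-1.203, 0.321, -0.07, 1.45, 0.023, 1.371, -0.057], TCP at [0.225, 0.61, 0.223] pointing down, gripper open.
Joint ranges: [-2.86, 2.86], [-0.3, 2.09], [-1.38, 1.24], [0.06, 2.45], [-1.56, 4.7], [0.09, 2.05], [-2.69, 2.69]. Speed limits (rad/s): [2.57, 2.57, 3.14, 3.14, 3.14, 3.14, 3.14].

### API

Orientations are given as a rotation vector (axis times angle).
In Python, from bench import get_state, get_image, get_calibration, close_job gives the robot as it stands.
- The arm moves only by the shell command python3 -m crank 'ROWS' [FORCE]. ROWS is JSON, a list of rows, each a list of 5 numbers: the opening, from 0 (shut) to 1 (fully open), then the shift along the world's x, y, z in units of 0.2 m (1.0 is 0.2 m), then the turn about the world's z in units of 2 pi rad (1.0 is 2 pi rad). A call has 1 to 5 rows; each row is the pose to reach, as a shift and turn from the pose commanded when the call began, turning the shorter way round; what a row does not reach only later rows make up. A row lasts 1/8 s, in which the tool goes at most 62.5 mm and 10.7 degrees, less where a joint would pass 70% of its speed; a pose out of reach is approached as far as the arm can. A call with a number of a shift or a turn outside -1 to 1 is refused whole. A call with a gripper value outside its range is refused whole. The fingers move at their own pace and stop on an object; FORCE is the grip in N (left out, the last holds). Time passes only in rows, so rows that repeat a pose let the fingers close. It gives the time, the measured TCP pose, the force, the opening and the grip force at its end, in the units of the state.
- get_state(): the state, without advancing time (a new reading comes with each control period).
- get_image(name): name is "side" or "top" or "wrist"; returns the picture (384x512x3 uint8, red, green, blue); there is no depth.
- get_calibration(name): a dict with "fovy" (degrees; the focal length in pixels is half the picture's height over the tangent of half this angle, whatever the lens; pixels are square), "cx", "cy" (the principal point, pixels), "R" (3x3) and "t" (3): a world point X has camera coordinates R X + t. Camera axes: x right, y down, z forward; pixel columns grow to the right and rows downward; lengths in m; the calibration is good to about 2 mm. The wrist camera is an equidistant fisheye: a pixel r from the principal point sees the ray r / f radians off the axis. A picture is of the moment at which its call begins: read the wrist's pose just before it. get_calibration takes no time and is no camera call; for the wrist camera it gives the pose at the moment of the call.
- close_job(): hands the job in; it is judged then, once.
The state is a dict: "time": time; "joint_positions": joint angles; "qd": joint speeds; "joint_torque": joint torques, N m; "position": TCP position; "tool_rot": TCP orientation; "ft_force": force on the tool from outside, world axes, zero at the start; "torque": the same for the moment, N m; "grip_width": opening from 0.0 (shut) to 1.0 (fully open); "grip_force": force on a finger pad.
Only numpy, scipy, OpenCV 4.12 (cv2) and the standard library are available. Lean on these libraries where they do the work, as an engineer would, in place of code of your own. Each camera call takes 0.05 s, during which the arm holds its last target. There are 200 camera calls.

## Working session

There is one attempt and no reset: what is moved stays moved. The work goes in short steps, Python scripts to look and compute and a shell command to move; the robot and the scene stay as the last step left them, time stands still between calls to the robot, and variables do not carry over. Pictures are saved under pics/ and viewed, at most 13 in all, crops included, and the job is handed in when it is done.

```bash
mkdir -p pics; ls; python3 - <<'E'
from bench import *
import cv2,numpy as np
ims=[]
for n in("top","side"):
    im=get_image(n);cv2.imwrite(f"pics/{n}0.png",im[:,:,::-1]);c=get_calibration(n);print(n,c)
s=get_state();print(s)
E
```

```text
pics
top {'fovy': 50.42678603000454, 'cx': 253.0162800367291, 'cy': 192.0254989620481, 'R': array([[ 0.00124209, -0.99965029,  0.02641508],
       [-0.98427355, -0.00588827, -0.17655287],
       [ 0.17664667, -0.02578037, -0.98393665]]), 't': array([-0.00448604,  0.46348894,  1.42710772])}
side {'fovy': 53.74429315360009, 'cx': 259.2307013848931, 'cy': 196.40039327812693, 'R': array([[ 8.14766496e-01, -5.79789222e-01,  1.25679513e-04],
       [-4.34590905e-01, -6.10865586e-01, -6.61796027e-01],
       [ 3.83778977e-01,  5.39154610e-01, -7.49683936e-01]]), 't': array([-0.36468259,  0.25106549,  1.12986732])}
{'time': 0.1, 'joint_positions': array([-1.20288257,  0.32176555, -0.07007958,  1.45150196,  0.02258054,
        1.37081854, -0.05691986]), 'qd': array([-0.00137181, -0.00051022, -0.00057179, -0.00453154, -0.00039457,
        0.00011336,  0.00067989]), 'joint_torque': array([ 5.99714190e-05, -4.92570198e+01, -4.05913582e-01, -3.13401389e+01,
       -6.43122476e-02,  3.94118449e-02,  5.97214898e-05]), 'position': array([0.22508603, 0.60927217, 0.22158563]), 'tool_rot': array([-5.52837768e-01, -3.09233579e+00,  2.65705038e-03]), 'ft_force': array([-0.01290031,  0.55138758, -0.07677797]), 'torque': array([ 0.03495551, -0.00898829, -0.0524767 ]), 'grip_force': 0.0, 'grip_width': 0.9978181626678038}
```

View pics/top0.png

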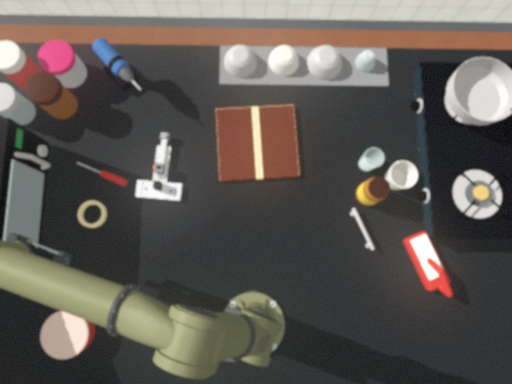

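View pics/side0.png

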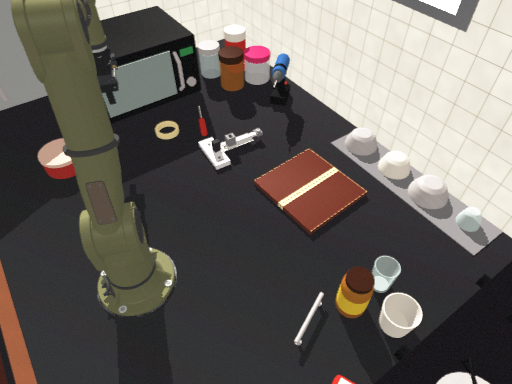

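The top view shows the jig at about (160,180) with its arm pointing up. The board spans columns 217–300, with its near edge at row ~181 and the tape at column ~257. Next I'll write ray helpers and take rough positions from both views.

```bash
cat > h.py <<'E'
import numpy as np,cv2
from bench import *
def ray(c,u,v,fish=False):
    f=192/np.tan(np.radians(c['fovy'])/2);d=np.array([u-c['cx'],v-c['cy']])/f
    if fish:
        r=np.linalg.norm(d)+1e-12;k=np.array([*(np.sin(r)*d/r),np.cos(r)])
    else:k=np.array([*d,1])
    R=np.array(c['R']);return -R.T@c['t'],R.T@(k/np.linalg.norm(k))
def onz(c,u,v,z,fish=False):
    o,d=ray(c,u,v,fish);return o+d*(z-o[2])/d[2]
def tri(a,b):
    (o1,d1),(o2,d2)=a,b
    s=np.linalg.lstsq(np.c_[d1,-d2],o2-o1,rcond=None)[0]
    p,q=o1+s[0]*d1,o2+s[1]*d2;return (p+q)/2,np.linalg.norm(p-q)
def proj(c,X,fish=False):
    f=192/np.tan(np.radians(c['fovy'])/2);p=c['R']@np.array(X)+c['t']
    if fish:
        r=np.hypot(p[0],p[1]);th=np.arctan2(r,p[2]);return np.array([c['cx'],c['cy']])+f*th*p[:2]/r
    return np.array([c['cx'],c['cy']])+f*p[:2]/p[2]
E
python3 - <<'E'
from h import *
t=cv2.imread("pics/top0.png");s=cv2.imread("pics/side0.png")
a=cv2.resize(t[120:212,120:230],None,fx=5,fy=5,interpolation=cv2.INTER_CUBIC)
b=cv2.resize(s[120:180,190:275],None,fx=4,fy=4,interpolation=cv2.INTER_CUBIC)
a=a[:, :450]
o=np.zeros((460,800,3),np.uint8);o[:,:450]=a;o[:240,455:455+340]=b
cv2.imwrite("pics/c1.png",o)
c=get_calibration("top")
for p in [(216,107),(294,104),(299,179),(219,181),(257,180),(255,105)]:print(p,onz(c,*p,.02).round(3))
hs=cv2.cvtColor(t,cv2.COLOR_BGR2HSV)
E
```

```text
(216, 107) [0.794 0.137 0.02 ]
(294, 104) [ 0.809 -0.159  0.02 ]
(299, 179) [ 0.517 -0.173  0.02 ]
(219, 181) [0.508 0.121 0.02 ]
(257, 180) [ 0.512 -0.018  0.02 ]
(255, 105) [ 0.803 -0.011  0.02 ]
```

View pics/c1.png

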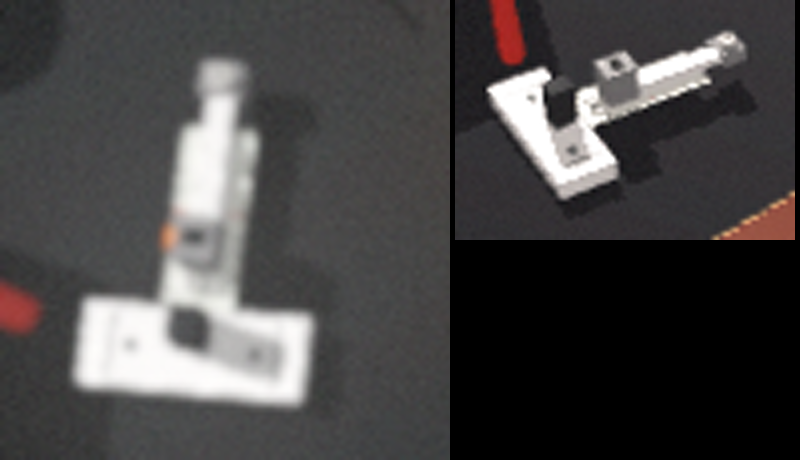

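The crop shows the handle at about top (158,185.6) / side (216,145). The collar is at top (160,168) / side (230.5,140), with the orange button on its left (+y).

```bash
python3 - <<'E'
from h import *
ct,cs=get_calibration("top"),get_calibration("side")
print("handle",tri(ray(ct,158,185.2),ray(cs,216.3,145.5)))
print("collar",tri(ray(ct,160,167.5),ray(cs,230.5,140)))
f=lambda x,y:onz(ct,120+x/5,120+y/5,.0215)
P=[f(75,387),f(303,405),f(314,315),f(85,298)]
for p in P:print(p.round(3))
print(np.linalg.norm(P[0]-P[1]),np.linalg.norm(P[1]-P[2]))
d=P[0]-P[1];e=P[3]-P[2];print("yaw",[np.degrees(np.arctan2(-v[0],v[1])) for v in(d,e)])
print("center",np.mean(P,0))
print("wrist tcp",get_state()['position'])
E
```

```text
handle (array([0.48485216, 0.33742971, 0.04663136]), np.float64(0.000974324166561092))
collar (array([0.54884304, 0.33363307, 0.04588319]), np.float64(0.003586048538794462))
[0.445 0.423 0.022]
[0.432 0.259 0.022]
[0.499 0.253 0.022]
[0.511 0.419 0.022]
0.16495161256729524 0.06673826185783058
yaw [np.float64(-4.2693198620517565), np.float64(-3.9630081764734566)]
center [0.47168859 0.33860985 0.0215    ]
wrist tcp [0.22508603 0.60927217 0.22158563]
```

Both estimates agree: the handle is at (0.484, 0.338), the jig yaw is about -4° and the board yaw about +1.8°. I'll move above the handle, turning +16° so the fingers close along jig y.

```bash
python3 -m crank '[[1,0.25,-0.25,0,0.015],[1,0.45,-0.45,0,0.03],[1,0.65,-0.67,0,0.0453],[1,0.65,-0.67,0,0.0453]]' 40; python3 -m crank '[[1,0.2,-0.2,0,0],[1,0.45,-0.45,0,0],[1,0.62,-0.68,0,0],[1,0.62,-0.68,0,0],[1,0.62,-0.68,0,0]]'
python3 - <<'E'
from h import *
import pickle
s=get_state();print(s['position'],s['tool_rot'],s['time']);c=get_calibration("wrist");im=get_image("wrist")[:,:,::-1]
print(c);cv2.imwrite("pics/w1.png",im);pickle.dump(c,open("w1.pkl","wb"))
E
```

```text
time: 0.6
position: [0.361, 0.4702, 0.2224]
tool_rot: [0.125, 3.137, -0.004]
ft_force: [-0.1, 0.7, -0.1]
grip_width: 0.997
grip_force: 0.0
time: 1.23
position: [0.4785, 0.3405, 0.2222]
tool_rot: [-0.109, -3.139, -0.001]
ft_force: [-0.2, 0.6, -1.1]
grip_width: 0.999
grip_force: 0.0
[0.47852926 0.34053081 0.22223273] [-1.08672870e-01 -3.13860927e+00 -8.15739565e-04] 1.225
{'fovy': 65.70646984690485, 'cx': 259.80606690323566, 'cy': 189.7861103613327, 'R': array([[ 6.91952958e-02,  9.97602645e-01,  9.86993317e-04],
       [ 9.52355831e-01, -6.63514237e-02,  2.97684160e-01],
       [ 2.97035994e-01, -1.96583747e-02, -9.54663903e-01]]), 't': array([-0.37225011, -0.46946384,  0.25531565])}
```

View pics/w1.png

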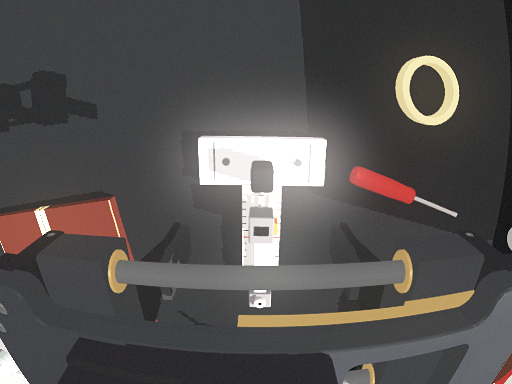

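The wrist view (image right = +y, down = +x) shows the fence top from about (199,137) to (325,186). The handle is near (261,176), the collar near (261,228) with the button on its right, and the board's corner is at lower left with the tape near (42,210).

```bash
python3 - <<'E'
from h import *
import pickle
c=pickle.load(open("w1.pkl","rb"));im=cv2.imread("pics/w1.png")
g=im.min(2);m=((g>150)).astype(np.uint8);n,l,st,ce=cv2.connectedComponentsWithStats(m)
k=l[150,215];print(st[k])
# front edge (row of fall) and left/right edges of fence
pf=[]
for u in list(range(203,238,4))+list(range(288,322,4)):
    col=g[165:205,u].astype(float);i=165+np.argmin(np.diff(col));pf.append((u,i+.5))
P=np.array([onz(c,u,v,.0215,True) for u,v in pf]);a=np.polyfit(P[:,1],P[:,0],1)
print("front edge yaw",-np.degrees(np.arctan(a[0])),"res",np.std(P[:,0]-np.polyval(a,P[:,1])),"x at y=.338",np.polyval(a,.338))
L=[];R=[]
for v in range(150,182,4):
    r=g[v,185:215].astype(float);L.append(onz(c,185+np.argmax(np.diff(r))+.5,v,.0215,True))
    r=g[v,310:340].astype(float);R.append(onz(c,310+np.argmin(np.diff(r))+.5,v,.0215,True))
L=np.array(L);R=np.array(R);print("L",L.mean(0),"R",R.mean(0))
hm=(im.max(2)<70).astype(np.uint8);n,l,st,ce=cv2.connectedComponentsWithStats(hm)
k=l[176,261];print("handle",st[k],ce[k],[onz(c,*ce[k],z,True).round(4) for z in(.046,.0665)])
ct=get_calibration("top");print("handle tri",tri(ray(c,*ce[k],True),ray(ct,158,185.2)))
print("collar tri",tri(ray(c,261,228,True),ray(ct,160,167.5)))
print("tape",onz(c,42,207,.02,True),"corner",onz(c,115,197,.02,True))
E
```

```text
[ 198  136  129  130 8610]
front edge yaw -4.643087987434683 res 0.0001593287556004311 x at y=.338 0.5033202786590073
L [0.4703879  0.26250795 0.0215    ] R [0.48145112 0.42234194 0.0215    ]
handle [    0     0   512   384 92877] [249.53745276 224.1771375 ] [array([0.5459, 0.3225, 0.046 ]), array([0.5368, 0.3238, 0.0665])]
handle tri (array([0.47235394, 0.32099661, 0.18036099]), np.float64(0.03401928210761086))
collar tri (array([0.55292589, 0.33512871, 0.04113229]), np.float64(0.0032444183669644217))
tape [ 0.51481945 -0.01425158  0.02      ] corner [0.50667965 0.13403628 0.02      ]
```

The fence measures 160 mm wide, as it should, so the handle is at about (0.4857, 0.342) with yaw -4.6°. Going down and gripping.

```bash
python3 -m crank '[[1,0.036,0.008,-0.3,-0.002],[1,0.036,0.008,-0.6,-0.002],[1,0.036,0.008,-0.85,-0.002],[1,0.036,0.008,-0.96,-0.002],[1,0.036,0.008,-0.96,-0.002]]' 45; python3 -m crank '[[0,0,0,0,0],[0,0,0,0,0],[0,0,0,0,0],[0,0,0,0,0],[0,0,0,0,0]]' 45
```

```text
time: 1.9
position: [0.4833, 0.3425, 0.0283]
tool_rot: [-0.123, -3.135, 0.004]
ft_force: [0.4, -0.3, 0.3]
grip_width: 1.0
grip_force: 0.0
time: 2.52
position: [0.4865, 0.3414, 0.0308]
tool_rot: [0.129, 3.139, 0.001]
ft_force: [0.3, 0.4, -0.1]
grip_width: 0.518
grip_force: 0.0
```

```bash
python3 -m crank '[[0,0,0,0,0],[0,0,0,0,0],[0,0,0,0,0],[0,0,0,0,0]]' 45;python3 -m crank '[[0,0,0,0.02,0],[0,0,0,0.06,0],[0,0,0,0.1,0],[0,0,0,0.1,0]]'
python3 - <<'E'
from h import *
import pickle
s=get_state();print(s['position'],s['tool_rot'],s['time'],s['torque']);c=get_calibration("wrist");im=get_image("wrist")[:,:,::-1]
cv2.imwrite("pics/w2.png",im);pickle.dump(c,open("w2.pkl","wb"))
b=get_image("side")[:,:,::-1];cv2.imwrite("pics/s2.png",b)
o=np.zeros((384,800,3),np.uint8);o[:,:512]=im;o[:240,515:515+280]=cv2.resize(b[120:180,195:265],None,fx=4,fy=4,interpolation=cv2.INTER_CUBIC);cv2.imwrite("pics/c2.png",o)
E
```

```text
time: 3.02
position: [0.4864, 0.3416, 0.0306]
tool_rot: [0.128, 3.139, 0.001]
ft_force: [0.6, 1.8, -0.8]
grip_width: 0.294
grip_force: 45.0
time: 3.52
position: [0.4871, 0.3418, 0.0516]
tool_rot: [0.128, 3.138, 0.002]
ft_force: [0.4, 0.4, -5.9]
grip_width: 0.293
grip_force: 45.0
[0.48705512 0.34176122 0.05159127] [1.28308820e-01 3.13750237e+00 1.95904252e-03] 3.525 [0.07696295 0.0802862  0.01286654]
```

View pics/c2.png

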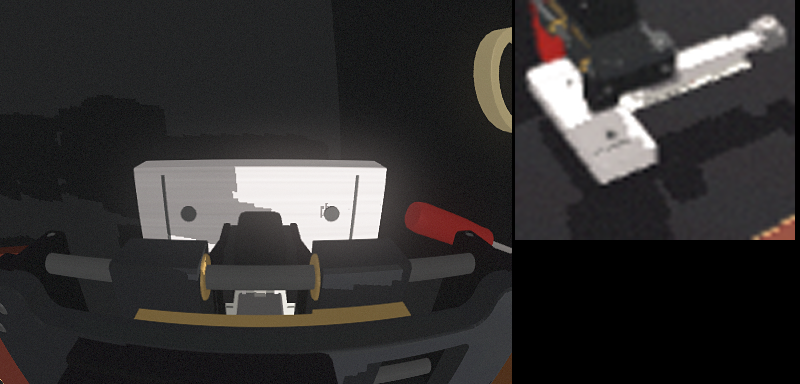

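The jig is held and lifted (opening 25.5 mm, matching the 26 mm handle), with no obvious sag. Before carrying it over I'll fit the board's edge and tape lines from the pictures already taken.

```bash
cat >> h.py <<'E'
def subpix(prof):  # strongest step position
    d=np.abs(np.diff(cv2.GaussianBlur(prof.reshape(1,-1).astype(np.float32),(0,0),1).ravel()));i=int(np.argmax(d))
    if 0<i<len(d)-1:
        a,b,c=d[i-1:i+2];i+=0.5*(a-c)/(a-2*b+c+1e-9)
    return i+.5
E
python3 - <<'E'
from h import *
import pickle
def fit(P):
    for _ in range(4):
        a=np.polyfit(P[:,1],P[:,0],1);r=P[:,0]-np.polyval(a,P[:,1]);P=P[abs(r)<max(2*np.std(r),5e-4)]
    return a,len(P),np.std(r)
c=get_calibration("top");im=cv2.imread("pics/top0.png");R=im[:,:,2].astype(float)-im[:,:,0]
P=np.array([onz(c,u,172+subpix(R[172:192,u]),.02) for u in list(range(226,250))+list(range(266,294))])
a,n,s=fit(P);print("top edge yaw",-np.degrees(np.arctan(a[0])),n,s,"x@-.015",np.polyval(a,-.015))
g=im[:,:,1].astype(float)
T=[]
for v in range(112,176,3):
    r=g[v,240:275];w=np.clip(r-80,0,None);T.append(onz(c,240+(w*np.arange(35)).sum()/w.sum(),v,.02))
T=np.array(T);b=np.polyfit(T[:,0],T[:,1],1);print("top tape yaw",np.degrees(np.arctan(b[0])),"y@.512",np.polyval(b,.512),np.std(T[:,1]-np.polyval(b,T[:,0])))
L=np.array([onz(c,205+subpix(R[v,205:230]),v,.02) for v in range(115,172,3)]);Q=np.array([onz(c,288+subpix(R[v,288:308]),v,.02) for v in range(115,172,3)])
for X in(L,Q):
    b=np.polyfit(X[:,0],X[:,1],1);print("side",np.degrees(np.arctan(b[0])),np.polyval(b,.512),np.std(X[:,1]-np.polyval(b,X[:,0])))
c=pickle.load(open("w1.pkl","rb"));im=cv2.imread("pics/w1.png");R=im[:,:,2].astype(float)-im[:,:,0]
P=np.array([onz(c,u,190+subpix(R[190:225,u]),.02,True) for u in list(range(4,32))+list(range(52,110))])
a,n,s=fit(P);print("w1 edge yaw",-np.degrees(np.arctan(a[0])),n,s,"x@-.015",np.polyval(a,-.015))
E
```

```text
top edge yaw 3.807305864181047 42 0.0003086539461103836 x@-.015 0.5163931011565395
top tape yaw 3.3306015032827188 y@.512 -0.026143364201981704 0.00040327658321223945
side 3.6339467821940157 0.1245151453800086 0.00046062096153590896
side 3.8864986945350486 -0.1787476795760089 0.0004883960427213712
w1 edge yaw 3.743642172459055 85 0.0018960858847925086 x@-.015 0.5171009192919869
```

The board yaw is consistently about 3.7° and the edge is at x≈0.517 near the tape. I'll carry the jig part way, raised and yawed +8.3°, then look at the tape from closer.

```bash
python3 -m crank '[[0,-0.05,-0.1,0.08,0.005],[0,-0.1,-0.35,0.15,0.012],[0,-0.1,-0.6,0.15,0.02],[0,-0.1,-0.85,0.15,0.0232],[0,-0.1,-1,0.15,0.0232]]'; python3 -m crank '[[0,0,0,0,0],[0,0,0,0,0]]'
python3 - <<'E'
from h import *
import pickle
s=get_state();print(s['position'],s['tool_rot'],s['time']);c=get_calibration("wrist");im=get_image("wrist")[:,:,::-1]
cv2.imwrite("pics/w3.png",im);pickle.dump(c,open("w3.pkl","wb"))
E
```

```text
time: 4.25
position: [0.466, 0.138, 0.0804]
tool_rot: [0.096, -3.14, 0.001]
ft_force: [0.1, 0.4, -7.9]
grip_width: 0.298
grip_force: 45.0
time: 4.5
position: [0.4664, 0.1421, 0.0807]
tool_rot: [-0.101, 3.14, 0.001]
ft_force: [-0.7, 0.6, -6.0]
grip_width: 0.295
grip_force: 45.0
[0.46635341 0.1421021  0.08065992] [-1.00951904e-01  3.13977429e+00  1.46030547e-03] 4.5
```

View pics/w3.png

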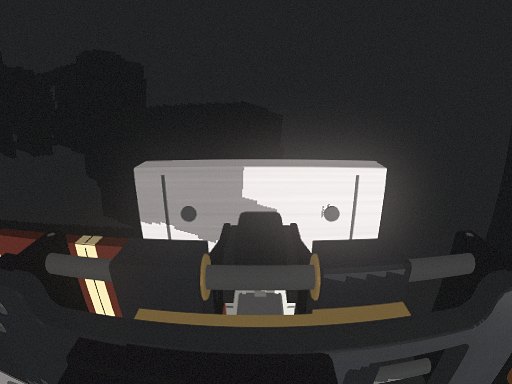

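The tape is at about (88,240) left of the fence, with its wrapped edge face at rows 236–246. The top-surface strip of tape continues at (95–110, 280–315). The jig sits unchanged in the grip.

```bash
python3 - <<'E'
from h import *
import pickle
c=pickle.load(open("w3.pkl","rb"));im=cv2.imread("pics/w3.png")
g=im[:,:,1].astype(int)
for v in list(range(234,254,2))+[282,290,298,306,312]:
    print(v,[int(x) for x in g[v,70:125:1]]if v in(238,246,298) else "",end=" ")
    u=np.where(g[v,60:130]>100)[0]+60
    if len(u):
        print(u.min(),u.max(),onz(c,u.min(),v,.02,True).round(4)[:2],onz(c,u.max(),v,.02,True).round(4)[:2],end="")
    print()
R=im[:,:,2].astype(int)
for u in (30,40,85,90,95,105,115):print(u,[int(x) for x in R[230:256,u]])
E
python3 - <<'E'
import cv2
im=cv2.imread("pics/w3.png");cv2.imwrite("pics/c3.png",cv2.resize(im[228:324,0:160],None,fx=5,fy=5,interpolation=cv2.INTER_CUBIC))
E
```

```text
234  
236  82 100 [ 0.511  -0.0256] [ 0.5083 -0.0043]
238 [33, 36, 35, 36, 31, 33, 33, 33, 26, 71, 138, 137, 137, 134, 133, 134, 136, 137, 122, 50, 68, 135, 140, 135, 137, 131, 134, 133, 138, 138, 118, 74, 33, 32, 33, 37, 37, 39, 40, 40, 37, 41, 41, 39, 36, 37, 40, 36, 37, 38, 38, 40, 39, 41, 39] 80 100 [ 0.5135 -0.0286] [ 0.5104 -0.0047]
240  78 98 [ 0.516  -0.0316] [ 0.5128 -0.0073]
242  75 96 [ 0.5188 -0.036 ] [ 0.5153 -0.0101]
244  75 94 [ 0.5211 -0.0365] [ 0.5178 -0.0129]
246 [44, 47, 49, 45, 42, 163, 249, 242, 238, 241, 240, 239, 240, 242, 240, 243, 242, 242, 243, 242, 243, 245, 246, 250, 235, 72, 44, 53, 47, 50, 54, 52, 51, 51, 51, 48, 53, 50, 50, 49, 49, 49, 50, 47, 46, 42, 44, 47, 44, 42, 41, 36, 33, 41, 40] 75 94 [ 0.5234 -0.037 ] [ 0.5201 -0.0133]
248  76 95 [ 0.5256 -0.0362] [ 0.5221 -0.0125]
250  76 95 [ 0.5279 -0.0368] [ 0.5244 -0.013 ]
252  77 96 [ 0.5301 -0.036 ] [ 0.5265 -0.0122]
282  86 104 [ 0.5659 -0.0333] [ 0.5613 -0.01  ]
290  88 106 [ 0.5763 -0.0334] [ 0.5714 -0.0098]
298 [24, 26, 28, 29, 28, 16, 29, 27, 31, 28, 25, 26, 26, 25, 37, 51, 50, 46, 47, 45, 35, 214, 
[... 402 characters left out ...]
1, 26, 44, 53, 55, 56, 45, 30, 20, 21, 21, 30, 22, 24, 30, 26, 28, 29, 31, 26, 20, 17, 30, 23, 24, 23]
85 [36, 33, 35, 37, 35, 87, 152, 147, 148, 150, 154, 143, 77, 157, 115, 255, 252, 238, 86, 11, 127, 164, 243, 255, 255, 255]
90 [34, 35, 38, 32, 32, 50, 161, 101, 77, 134, 151, 147, 148, 155, 168, 211, 252, 249, 248, 248, 248, 248, 249, 248, 249, 252]
95 [37, 37, 36, 33, 34, 58, 133, 149, 145, 149, 149, 149, 149, 118, 54, 91, 110, 153, 199, 234, 242, 253, 255, 253, 251, 251]
105 [34, 31, 36, 31, 33, 31, 33, 64, 58, 60, 57, 56, 55, 58, 54, 65, 95, 98, 99, 96, 101, 97, 94, 96, 98, 97]
115 [42, 40, 37, 41, 32, 44, 34, 45, 60, 61, 59, 57, 61, 60, 58, 56, 78, 98, 98, 94, 97, 97, 100, 95, 95, 77]
```

View pics/c3.png

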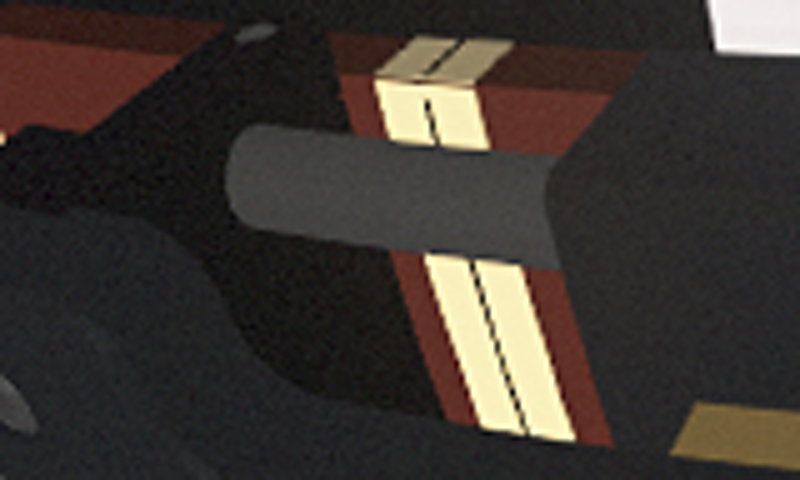

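The pencil line meets the edge at about (85,245), which casts to edge_mark ≈ (0.5205, -0.025), agreeing with the top view within 3 mm. I'll move to about 18 mm short of the edge, fit its yaw from this picture, and then lower.

```bash
python3 -m crank '[[0,0,-0.25,0,0],[0,0.03,-0.5,0,0],[0,0.06,-0.75,0,0],[0,0.09,-0.845,0,0],[0,0.09,-0.845,0,0]]'; python3 -m crank '[[0,0,0,-0.1,0],[0,0,0,-0.2,0],[0,0,0,-0.24,0],[0,0,0,-0.24,0]]'
python3 - <<'E'
from h import *
import pickle
c=pickle.load(open("w3.pkl","rb"));R=cv2.imread("pics/w3.png")[:,:,2].astype(float)
U=list(range(2,34,3))+list(range(102,118,2))
P=np.array([onz(c,u,(232 if u<50 else 241)+subpix(R[(232 if u<50 else 241):(244 if u<50 else 252),u]),.02,True) for u in U])
print(P.round(4)[:,:2].tolist());a=np.polyfit(P[:,1],P[:,0],1);print(-np.degrees(np.arctan(a[0])),np.polyval(a,-.025),np.std(P[:,0]-np.polyval(a,P[:,1])))
s=get_state();print(s['position'],s['tool_rot'],s['ft_force'],s['time'])
E
```

```text
time: 5.18
position: [0.4851, -0.0284, 0.0807]
tool_rot: [-0.098, 3.139, -0.001]
ft_force: [-0.2, 1.4, -6.6]
grip_width: 0.294
grip_force: 45.0
time: 5.68
position: [0.4841, -0.0265, 0.0322]
tool_rot: [0.104, -3.139, -0.0]
ft_force: [-0.1, -0.6, -5.2]
grip_width: 0.294
grip_force: 45.0
[[0.5272, -0.1518], [0.5271, -0.146], [0.5263, -0.14], [0.5263, -0.1344], [0.5259, -0.1289], [0.5254, -0.1234], [0.5253, -0.1181], [0.5248, -0.1129], [0.5242, -0.1077], [0.5243, -0.1028], [0.5238, -0.0978], [0.5177, -0.0037], [0.5177, -0.0015], [0.5175, 0.0008], [0.5173, 0.003], [0.5171, 0.0053], [0.5169, 0.0074], [0.5167, 0.0096], [0.5169, 0.0118]]
3.7127854334654766 0.5191021087177371 0.0001315983636692583
[ 0.48406983 -0.02645862  0.03220369] [ 1.03589793e-01 -3.13861303e+00 -3.05515493e-04] [-0.11385333 -0.62113274 -5.24475839] 5.675
```

The edge yaw is 3.71° and x=0.519, and the jig yaw matches. Set it onto the worktop, then slide most of the remaining ~17 mm.

```bash
python3 -m crank '[[0,0,0,-0.011,0],[0,0,-0.001,-0.011,0],[0,0.035,0,-0.011,0],[0,0.07,0.001,-0.011,0],[0,0.07,0.001,-0.011,0]]'; python3 -m crank '[[0,0.006,0.0004,0,0],[0,0.006,0.0004,0,0]]';python3 -m crank '[[0,0.006,0.0004,0,0],[0,0.006,0.0004,0,0]]'
```

```text
time: 6.3
position: [0.4995, -0.0274, 0.0307]
tool_rot: [-0.101, 3.139, -0.0]
ft_force: [-0.6, -0.1, -5.8]
grip_width: 0.296
grip_force: 45.0
time: 6.55
position: [0.4994, -0.0274, 0.0306]
tool_rot: [0.1, -3.139, -0.0]
ft_force: [-2.6, -0.1, -1.9]
grip_width: 0.287
grip_force: 45.0
time: 6.8
position: [0.5007, -0.0273, 0.0306]
tool_rot: [0.1, -3.14, -0.0]
ft_force: [-2.8, 0.1, 1.2]
grip_width: 0.299
grip_force: 45.0
```

```bash
for i in 1 2 3; do python3 -m crank '[[0,0.005,0.0003,0,0],[0,0.005,0.0003,0,0]]' | egrep 'pos|ft'; done
```

```text
position: [0.5018, -0.0273, 0.0305]
ft_force: [-4.6, -0.8, 2.9]
position: [0.5026, -0.0272, 0.0306]
ft_force: [-4.9, -0.2, 2.5]
position: [0.5027, -0.0272, 0.0306]
ft_force: [-8.4, -0.0, 7.7]
```

```bash
for i in 1 2; do python3 -m crank '[[0,0.005,0.0003,0,0],[0,0.005,0.0003,0,0]]' | egrep 'pos|rot|ft'; done; python3 - <<'E'
from h import *
import pickle
s=get_state();print(s['position'],s['tool_rot'],s['torque'],s['time']);c=get_calibration("wrist");im=get_image("wrist")[:,:,::-1]
cv2.imwrite("pics/w4.png",im);pickle.dump(c,open("w4.pkl","wb"))
E
```

```text
position: [0.5027, -0.0272, 0.0306]
tool_rot: [0.1, -3.135, -0.001]
ft_force: [-11.6, -0.6, 10.2]
position: [0.5027, -0.0272, 0.0306]
tool_rot: [0.1, -3.133, -0.001]
ft_force: [-13.3, -0.5, 12.8]
[ 0.50271087 -0.02720001  0.03058968] [ 1.00448964e-01 -3.13312565e+00 -9.79794617e-04] [-0.22365152  3.04960382  0.08125627] 8.05
```

View pics/w4.png

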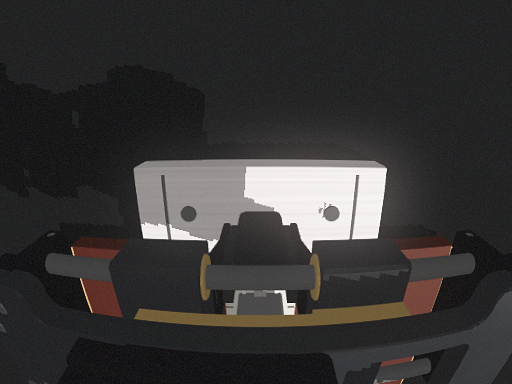

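The fence has stalled against the edge: x is steady at 0.5027 while the push grew to 13 N, and the fence is square to the board in view. I'll relax the push, open, rise and check.

```bash
python3 -m crank '[[0,-0.01,-0.0006,0,0],[0,-0.01,-0.0006,0,0]]'; python3 -m crank '[[1,0,0,0,0],[1,0,0,0,0],[1,0,0,0,0],[1,0,0,0,0],[1,0,0,0,0]]';python3 -m crank '[[1,0,0,0.1,0],[1,0,0,0.4,0],[1,-0.1,0,0.7,0],[1,-0.1,0,0.9,0],[1,-0.1,0,0.9,0]]'; python3 -m crank '[[1,0,0,0,0]]'
python3 - <<'E'
from h import *
import pickle
s=get_state();print(s['position'],s['tool_rot'],s['time']);c=get_calibration("wrist");im=get_image("wrist")[:,:,::-1]
cv2.imwrite("pics/w5.png",im);pickle.dump(c,open("w5.pkl","wb"));cv2.imwrite("pics/t5.png",get_image("top")[:,:,::-1])
cv2.imwrite("pics/c5.png",cv2.resize(im[120:320,160:360],None,fx=3,fy=3,interpolation=cv2.INTER_CUBIC))
E
```

```text
time: 8.35
position: [0.5027, -0.0272, 0.0306]
tool_rot: [0.101, -3.138, -0.0]
ft_force: [-8.0, -1.0, 5.8]
grip_width: 0.298
grip_force: 45.0
time: 8.98
position: [0.504, -0.0271, 0.0304]
tool_rot: [-0.101, 3.14, 0.0]
ft_force: [-0.3, 0.4, -0.2]
grip_width: 0.776
grip_force: 0.0
time: 9.6
position: [0.4862, -0.0271, 0.2143]
tool_rot: [-0.1, 3.132, 0.002]
ft_force: [0.4, 0.5, -0.7]
grip_width: 0.996
grip_force: 0.0
time: 9.72
position: [0.4835, -0.0271, 0.2098]
tool_rot: [0.101, -3.139, -0.0]
ft_force: [-0.5, 0.2, -0.1]
grip_width: 0.999
grip_force: 0.0
[ 0.48348053 -0.0270511   0.20976928] [ 1.00675768e-01 -3.13934601e+00 -2.68403693e-04] 9.725
```

View pics/c5.png

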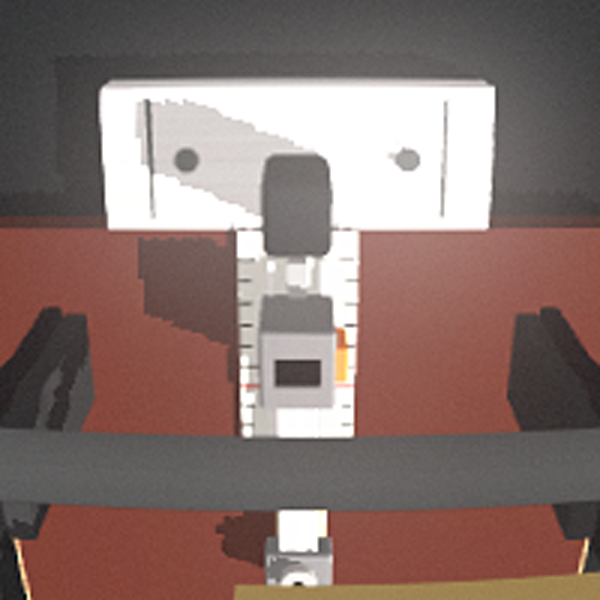

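The fence is flush and parallel to the edge, and the scale ticks are visible, with the red 60 mark at about crop row 387. I'll check lateral alignment numerically in both views and measure the collar reading.

```bash
python3 - <<'E'
from h import *
import pickle
ct=get_calibration("top");t=cv2.imread("pics/t5.png")
g=t.min(2).astype(int)
G=t[:,:,1].astype(float)
for v in range(108,132,3):
    r=G[v,240:275];w=np.clip(r-80,0,None);print(v,onz(ct,240+(w*np.arange(35)).sum()/w.sum(),v,.02)[:2].round(4),end=" ")
print()
c=pickle.load(open("w5.pkl","rb"));im=cv2.imread("pics/w5.png");g=im[:,:,1].astype(float)
for v in range(150,190,6):
    l=185+subpix(g[v,185:205]);r=315+subpix(g[v,315:335]);L=onz(c,l,v,.0215,True);R=onz(c,r,v,.0215,True);print("fence mid",((L+R)/2)[:2].round(4),np.linalg.norm(L-R).round(4))
for v in range(292,302,2):
    print(v,im[v,246:276,1].tolist(), im[v,246:276,0].tolist())
E
python3 - <<'E'
import cv2
t=cv2.imread("pics/t5.png");cv2.imwrite("pics/c6.png",cv2.resize(t[95:205,205:310],None,fx=5,fy=5,interpolation=cv2.INTER_CUBIC))
E
```

```text
108 [ 0.7913 -0.0062] 111 [ 0.7794 -0.0112] 114 [ 0.7674 -0.0117] 117 [ 0.7555 -0.0119] 120 [ 0.7436 -0.0122] 123 [ 0.7318 -0.0192] 126 [ 0.7201 -0.0365] 129 [ 0.7083 -0.0361] 
fence mid [ 0.4607 -0.0306] 0.1591
fence mid [ 0.4681 -0.0303] 0.1601
fence mid [ 0.4755 -0.0296] 0.1597
fence mid [ 0.483 -0.029] 0.1603
fence mid [ 0.4906 -0.0288] 0.1603
fence mid [ 0.4983 -0.028 ] 0.1598
fence mid [ 0.506  -0.0274] 0.1607
292 [60, 56, 57, 61, 60, 61, 141, 252, 255, 255, 255, 255, 255, 255, 255, 255, 255, 255, 255, 255, 255, 255, 255, 64, 79, 81, 79, 81, 82, 81] [54, 50, 49, 56, 56, 51, 124, 248, 255, 255, 255, 255, 255, 255, 255, 255, 255, 254, 255, 255, 243, 244, 254, 53, 69, 67, 68, 70, 71, 67]
294 [55, 60, 56, 57, 56, 64, 133, 251, 255, 255, 254, 254, 254, 254, 255, 255, 254, 254, 254, 255, 255, 255, 255, 66, 76, 81, 80, 80, 80, 83] [51, 54, 50, 52, 53, 53, 119, 249, 255, 255, 254, 254, 254, 254, 255, 255, 254, 254, 254, 255, 241, 244, 246, 57, 64, 68, 70, 69, 69, 72]
296 [58, 55, 60, 53, 58, 62, 136, 251, 255, 255, 254, 254, 254, 254, 255, 255, 255, 254, 254, 255, 255, 255, 255, 67, 75, 77, 80, 81, 83, 80] [55, 50, 54, 47, 56, 55, 116, 248, 255, 255, 254, 254, 254, 254, 254, 255, 254, 254, 254, 255, 241, 245, 211, 57, 65, 67, 70, 70, 73, 67]
298 [53, 57, 51, 57, 60, 69, 124, 246, 255, 255, 254, 254, 254, 255, 255, 255, 255, 254, 255, 255, 255, 255, 235, 70, 75, 76, 81, 76, 77, 79] [50, 52, 45, 49, 57, 60, 107, 241, 255, 255, 254, 254, 254, 254, 255, 255, 255, 254, 255, 255, 229, 235, 177, 62, 65, 66, 71, 68, 65, 69]
300 [53, 54, 72, 111, 105, 106, 110, 247, 255, 255, 254, 254, 254, 255, 255, 255, 255, 254, 255, 255, 94, 102, 107, 117, 116, 72, 75, 78, 81, 80] [49, 48, 67, 112, 106, 107, 111, 245, 255, 255, 254, 254, 254, 254, 255, 255, 255, 254, 255, 255, 95, 103, 108, 118, 109, 62, 64, 66, 71, 69]
```

View pics/c6.png

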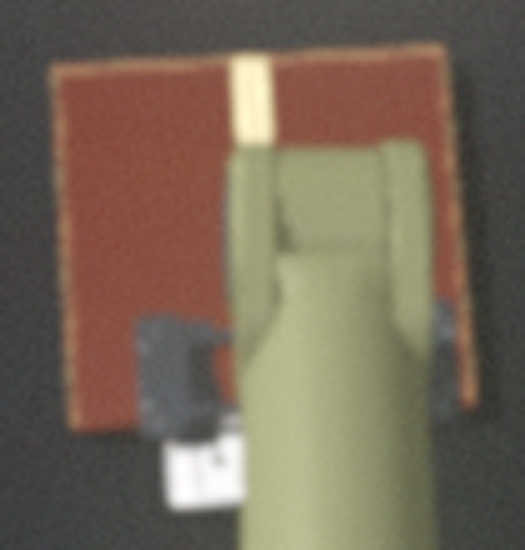

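```bash
python3 - <<'E'
from h import *
import pickle
c=pickle.load(open("w5.pkl","rb"))
for v in(293,295):
    A=onz(c,252.5,v,.0355,True);B=onz(c,266-.5,v,.0355,True);T=onz(c,268.6,v,.02,True)
    print(A[:2],B[:2],np.linalg.norm(A-B),"tape right",T[:2])
    n=np.array([-np.sin(np.radians(3.7)),np.cos(np.radians(3.7))])
    q=n@T[:2]-.012;print("line offset n",q,"arm",n@((A+B)/2)[:2],"fence mid n",n@np.array([.483,-.029]),"mark est",n@np.array([.5191,-.025]),n@np.array([.5843,-.0204]))
# collar rear face & ticks
im=cv2.imread("pics/w5.png")
from math import *
for u in (243,276):print(u,im[190:270,u].min(1).tolist())
r=im[:,:,2].astype(int)-im[:,:,1]
for u in (241,243,245,247,272,274,276,278):
    k=np.argmax(r[240:256,u]);print(u,240+k,r[240+k,u],onz(c,u,240+k,.0245,True).round(4))
E
```

```text
[ 0.6572947  -0.02682842] [ 0.65613319 -0.00878411] 0.01808165932279319 tape right [ 0.667614   -0.00314701]
line offset n -0.05822312448272862 arm -0.060148415442588074 fence mid n -0.0601086578160719 mark est -0.058446611670914965 -0.058063706324955805
[ 0.66087428 -0.02664325] [ 0.65970749 -0.00852014] 0.018160627464120255 tape right [ 0.67135295 -0.00285112]
line offset n -0.058169129652891935 arm -0.06015514004205186 fence mid n -0.0601086578160719 mark est -0.058446611670914965 -0.058063706324955805
243 [205, 255, 255, 255, 255, 255, 209, 254, 255, 254, 254, 254, 254, 254, 255, 255, 167, 177, 196, 193, 195, 194, 198, 149, 186, 196, 193, 193, 191, 197, 161, 142, 187, 190, 190, 192, 189, 195, 98, 191, 192, 191, 188, 189, 184, 108, 192, 186, 185, 186, 185, 163, 112, 187, 179, 185, 184, 170, 109, 146, 183, 254, 255, 255, 232, 149, 253, 252, 252, 253, 251, 157, 232, 255, 254, 190, 82, 96, 95, 96]
276 [255, 255, 255, 255, 255, 241, 147, 255, 255, 254, 254, 254, 254, 254, 255, 247, 198, 254, 255, 254, 254, 255, 255, 182, 254, 255, 254, 254, 254, 255, 243, 183, 255, 255, 254, 254, 255, 255, 114, 255, 255, 255, 255, 255, 255, 139, 255, 255, 255, 255, 255, 254, 200, 255, 255, 255, 255, 255, 181, 241, 255, 255, 255, 255, 245, 176, 255, 255, 255, 255, 255, 182, 249, 255, 255, 211, 85, 96, 99, 97]
241 248 53 [ 0.592  -0.0457  0.0245]
243 248 65 [ 0.5918 -0.0431  0.0245]
245 248 68 [ 0.5916 -0.0404  0.0245]
247 246 8 [ 0.5884 -0.0379  0.0245]
272 240 53 [ 0.5774 -0.0058  0.0245]
274 240 56 [ 0.5773 -0.0032  0.0245]
276 248 61 [5.89e-01 4.00e-04 2.45e-02]
278 248 66 [0.5889 0.0031 0.0245]
```

Three independent measures agree that the jig sits 1.8 mm to the -y side of the pencil line. I'll regrip the handle 1.9 mm further +y to centre it, reseat it against the edge and let go.

```bash
python3 -m crank '[[1,0.03,0.003,-0.3,0],[1,0.07,0.007,-0.6,0],[1,0.09,0.0095,-0.8,0],[1,0.09,0.0095,-0.9,0],[1,0.09,0.0095,-0.9,0]]' 40; python3 -m crank '[[0,0,0,0,0],[0,0,0,0,0],[0,0,0,0,0],[0,0,0,0,0],[0,0,0,0,0]]' 40;python3 -m crank '[[0,0,0,0,0],[0,0,0,0,0],[0,0,0,0,0],[0,0.005,0.0003,0,0],[0,0.01,0.0006,0,0]]' 40;  python3 -m crank '[[0,0.005,0.0003,0,0],[0,0.005,0.0003,0,0]]'
```

```text
time: 10.45
position: [0.4991, -0.0255, 0.0275]
tool_rot: [0.1, -3.134, 0.001]
ft_force: [-0.0, 0.3, 0.5]
grip_width: 0.999
grip_force: 0.0
time: 11.08
position: [0.502, -0.0252, 0.0306]
tool_rot: [-0.101, 3.139, 0.0]
ft_force: [0.9, -0.1, -1.1]
grip_width: 0.512
grip_force: 0.0
time: 11.7
position: [0.5021, -0.0259, 0.0304]
tool_rot: [0.1, -3.136, 0.001]
ft_force: [-7.5, -4.2, 9.0]
grip_width: 0.295
grip_force: 40.0
time: 11.95
position: [0.5021, -0.0259, 0.0305]
tool_rot: [0.1, -3.134, 0.0]
ft_force: [-8.5, -2.8, 10.3]
grip_width: 0.292
grip_force: 40.0
```

```bash
python3 -m crank '[[0,-0.01,0.002,0,0],[0,-0.01,0.006,0,0],[0,0.0,0.004,0,0],[0,0.003,0.003,0,0]]'; python3 -m crank '[[0,-0.008,0,0,0],[1,-0.008,0,0,0],[1,-0.008,0,0,0],[1,-0.008,0,0,0],[1,-0.008,0,0,0]]';python3 -m crank '[[1,0,0,0.1,0],[1,0,0,0.4,0],[1,-0.1,0,0.7,0],[1,-0.1,0,0.9,0],[1,-0.1,0,0.9,0]]'; python3 -m crank '[[1,0,0,0,0]]'|head -2
cat > chk.py <<'E'
from h import *
import pickle,sys
k=sys.argv[1];s=get_state();c=get_calibration("wrist");im=get_image("wrist")[:,:,::-1].copy()
cv2.imwrite(f"pics/{k}.png",im);pickle.dump(c,open(f"{k}.pkl","wb"));g=im[:,:,1].astype(float)
M=[];F=[]
for v in range(150,190,4):
    L=onz(c,185+subpix(g[v,185:205]),v,.0215,True);R=onz(c,315+subpix(g[v,315:335]),v,.0215,True);M.append((L+R)/2)
M=np.array(M);n=np.array([-np.sin(np.radians(3.71)),np.cos(np.radians(3.71))]);print("fence n",np.mean(M[:,:2]@n),"line -.0583",s['position'],s['time'])
# fence front edge (z .0215) and board edge line (z .02) from wrist
for u0,u1 in((200,235),(285,320)):
    P=np.array([onz(c,u,186+subpix(g[186:205,u]),.0215,True) for u in range(u0,u1,3)]);F.append(P)
P=np.vstack(F);a=np.polyfit(P[:,1],P[:,0],1);print("front yaw",-np.degrees(np.arctan(a[0])),"x@-.025",np.polyval(a,-.025),np.std(P[:,0]-np.polyval(a,P[:,1])))
for u in (225,310):print(u,im[185:206,u].tolist())
E
python3 chk.py w6
```

```text
time: 12.45
position: [0.5021, -0.0257, 0.0304]
tool_rot: [0.099, -3.132, 0.001]
ft_force: [-11.2, -3.4, 14.3]
grip_width: 0.293
grip_force: 40.0
time: 13.08
position: [0.504, -0.0241, 0.0303]
tool_rot: [-0.101, 3.14, 0.0]
ft_force: [0.4, -0.2, 0.1]
grip_width: 0.661
grip_force: 0.0
time: 13.7
position: [0.4862, -0.0243, 0.2143]
tool_rot: [-0.101, 3.132, 0.002]
ft_force: [0.4, -0.1, 0.1]
grip_width: 1.002
grip_force: 0.0
time: 13.82
position: [0.4835, -0.0243, 0.2098]
fence n -0.058791623272425694 line -.0583 [ 0.48349958 -0.02426372  0.20977066] 13.825
front yaw 3.8839872130203625 x@-.025 0.5192200475124974 7.98038748491852e-05
225 [[255, 255, 255], [255, 255, 255], [255, 255, 255], [255, 255, 255], [255, 255, 255], [255, 255, 255], [255, 255, 255], [255, 255, 255], [255, 255, 255], [255, 255, 255], [255, 255, 255], [203, 208, 227], [91, 100, 151], [99, 106, 156], [98, 105, 143], [92, 96, 123], [94, 99, 120], [89, 94, 116], [90, 95, 118], [92, 97, 119], [92, 95, 119]]
310 [[255, 255, 255], [255, 255, 255], [255, 255, 255], [254, 255, 255], [254, 254, 255], [255, 255, 255], [255, 255, 255], [255, 255, 255], [255, 255, 255], [255, 255, 255], [255, 255, 255], [167, 173, 207], [110, 119, 165], [113, 121, 167], [116, 124, 170], [112, 121, 164], [110, 119, 163], [112, 120, 166], [110, 120, 166], [110, 118, 167], [108, 116, 165]]
```

The jig is now 0.5 mm from the line, and the fence front at x 0.5192 matches the edge at 0.5191. Next is the collar's place and the ticks.

```bash
python3 - <<'E'
from h import *
import pickle
c=pickle.load(open("w6.pkl","rb"));im=cv2.imread("pics/w6.png")
a=np.radians(3.71);ex=np.array([np.cos(a),np.sin(a)]);g=im.min(2)
print([int(x) for x in g[205:262,254]])
hs=cv2.cvtColor(im,cv2.COLOR_BGR2HSV);o=cv2.inRange(hs,(5,140,140),(22,255,255))[200:280,230:300]
ys,xs=np.nonzero(o);B=(xs.mean()+230,ys.mean()+200);print("button",B,ys.min()+200,ys.max()+200)
f=ex@np.array([.5191,-.0255])
for v in range(212,260):
    pass
for nm,p,z in(("rear top",(254,230.7),.0645),("front top",(254,255.7),.0645),("button",B,.049),("but lo",(B[0],ys.min()+200),.059),("but hi",(B[0],ys.max()+200),.059)):
    X=onz(c,*p,z,True);print(nm,X.round(4),"ahead of fence",(ex@X[:2]-f).round(4))
p=im[:,:,2].astype(int)-im[:,:,1]
for u in (242,244,277,279):
    k=244+subpix(p[244:254,u]);w=np.clip(p[244:254,u],20,None)-20;print("red",u,244+(w*np.arange(10)).sum()/w.sum(),(ex@onz(c,u,244+(w*np.arange(10)).sum()/w.sum(),.0245,True)[:2]-f))
E
```

```text
[162, 178, 183, 210, 216, 215, 215, 214, 187, 181, 182, 186, 187, 149, 130, 126, 128, 125, 125, 127, 120, 124, 121, 121, 119, 130, 171, 192, 189, 191, 186, 189, 190, 187, 149, 68, 73, 73, 72, 74, 72, 71, 66, 94, 163, 190, 188, 188, 189, 188, 181, 253, 255, 254, 254, 254, 254]
button (np.float64(272.6111111111111), np.float64(235.16666666666666)) 230 246
rear top [ 0.5466 -0.0276  0.0645] ahead of fence 0.0273
front top [ 0.5795 -0.0258  0.0645] ahead of fence 0.0602
button [ 0.5585 -0.0048  0.049 ] ahead of fence 0.0406
but lo [ 0.5469 -0.0061  0.059 ] ahead of fence 0.029
but hi [ 0.5679 -0.0044  0.059 ] ahead of fence 0.0501
red 242 248.0 0.07161776534099107
red 244 248.18367346938774 0.07187641963789315
red 277 249.30597014925374 0.07364019413006029
red 279 248.5516304347826 0.07252077113300937
```

The collar is 44.5 mm ahead of the fence (reading about 15 mm) and the red mark measures 72 mm ahead, as it should. Move over the collar, lower carefully and grip at 30 N.

```bash
python3 -m crank '[[1,0.2,0.006,0,0],[1,0.4,0.0115,-0.1,0],[1,0.4,0.0115,-0.4,0],[1,0.4,0.0115,-0.65,0],[1,0.4,0.0115,-0.75,0]]' 30; python3 -m crank '[[1,0,0,-0.08,0],[1,0,0,-0.125,0],[1,0,0,-0.13,0]]' ; python3 -m crank '[[0.55,0,0,0,0],[0.55,0,0,0,0],[0.5,0,0,0,0],[0.5,0,0,0,0]]' 30
```

```text
time: 14.5
position: [0.5598, -0.0223, 0.0548]
tool_rot: [0.1, -3.131, 0.001]
ft_force: [-0.1, 0.2, 0.2]
grip_width: 1.003
grip_force: 0.0
time: 14.88
position: [0.5638, -0.0222, 0.0341]
tool_rot: [0.101, -3.14, 0.0]
ft_force: [0.3, 0.3, -0.6]
grip_width: 0.998
grip_force: 0.0
time: 15.38
position: [0.564, -0.0221, 0.0347]
tool_rot: [-0.101, 3.139, 0.0]
ft_force: [-0.1, 0.3, 0.3]
grip_width: 0.628
grip_force: 0.0
```

```bash
python3 -m crank '[[0,0,0,0,0],[0,0,0,0,0],[0,0,0,0,0],[0,0,0,0,0],[0,0,0,0,0]]' 30; python3 -m crank '[[0,0,0,0,0],[0,0,0,0,0]]' 30; python3 - <<'E'
from h import *
import pickle
c=get_calibration("wrist");im=get_image("wrist")[:,:,::-1];cv2.imwrite("pics/w7.png",im);pickle.dump(c,open("w7.pkl","wb"))
g=im[:,:,1].astype(int);
for u in(180,200,330):print(u,g[100:230,u].tolist())
E
```

```text
time: 16.0
position: [0.5637, -0.0224, 0.0343]
tool_rot: [0.1, -3.14, 0.0]
ft_force: [-0.1, -0.3, -0.3]
grip_width: 0.343
grip_force: 30.0
time: 16.25
position: [0.5637, -0.0224, 0.0343]
tool_rot: [0.1, -3.14, 0.0]
ft_force: [-0.7, -1.9, 0.1]
grip_width: 0.339
grip_force: 30.0
180 [150, 149, 148, 147, 149, 146, 102, 74, 71, 73, 73, 75, 77, 68, 73, 72, 75, 75, 74, 70, 78, 135, 148, 148, 148, 146, 149, 148, 148, 147, 142, 143, 145, 146, 144, 148, 145, 148, 142, 142, 142, 146, 145, 143, 143, 145, 143, 144, 144, 143, 143, 145, 142, 142, 145, 147, 144, 144, 144, 145, 145, 143, 64, 45, 47, 45, 45, 43, 49, 40, 44, 47, 44, 46, 42, 44, 39, 38, 42, 38, 39, 41, 40, 37, 38, 34, 40, 39, 35, 37, 34, 38, 38, 34, 34, 36, 35, 35, 36, 40, 34, 35, 32, 33, 32, 34, 40, 35, 30, 34, 31, 37, 33, 32, 36, 35, 30, 37, 32, 32, 34, 31, 32, 29, 35, 30, 30, 50, 55, 56]
200 [151, 149, 146, 147, 148, 146, 146, 147, 148, 150, 143, 147, 146, 144, 142, 147, 147, 146, 149, 147, 147, 148, 149, 150, 146, 147, 148, 150, 147, 145, 143, 145, 144, 143, 146, 144, 145, 149, 144, 147, 142, 146, 147, 143, 144, 143, 141, 146, 144,
[... 225 characters left out ...]
 37, 39, 37, 38, 34, 34, 39, 34, 36, 39, 39, 37, 35, 33, 33, 43, 36, 35, 35, 31, 39, 37, 36, 31, 36, 31, 36, 31]
330 [238, 236, 237, 235, 240, 243, 250, 187, 112, 113, 120, 122, 124, 124, 123, 125, 122, 120, 106, 102, 239, 244, 241, 240, 239, 238, 239, 239, 240, 237, 238, 238, 237, 238, 239, 238, 237, 236, 236, 238, 238, 241, 242, 240, 239, 237, 236, 234, 235, 234, 237, 239, 240, 240, 238, 239, 237, 234, 235, 236, 238, 244, 124, 74, 95, 92, 88, 88, 87, 89, 89, 88, 85, 87, 83, 87, 85, 88, 86, 84, 85, 83, 82, 85, 83, 78, 81, 79, 80, 78, 80, 81, 82, 78, 74, 78, 77, 75, 77, 76, 76, 77, 76, 74, 72, 78, 73, 70, 66, 72, 74, 68, 74, 72, 74, 72, 70, 67, 69, 72, 66, 69, 70, 69, 69, 69, 66, 69, 70, 69]
```

View pics/w7.png

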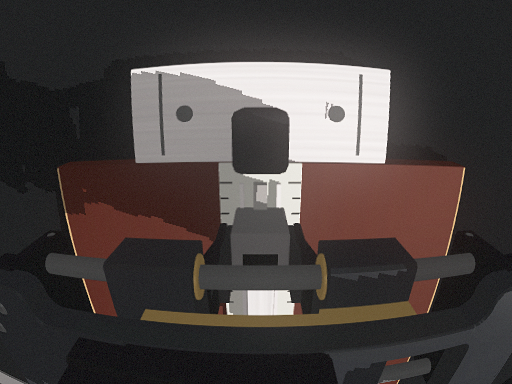

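The grip closed to 29.5 mm, so the button is fully in, and the fence front (row ~162) sits on the board edge on both sides. Draw out gently by ~40 mm first.

```bash
python3 -m crank '[[0,0.015,0.001,0,0],[0,0.04,0.0026,0,0],[0,0.07,0.0045,0,0],[0,0.1,0.0065,0,0],[0,0.125,0.0081,0,0]]'; python3 -m crank '[[0,0.025,0.0016,0,0],[0,0.05,0.0033,0,0],[0,0.07,0.0045,0,0],[0,0.075,0.0049,0,0],[0,0.075,0.0049,0,0]]';python3 - <<'E'
from h import *
import pickle
s=get_state();print(s['position']);c=get_calibration("wrist");im=get_image("wrist")[:,:,::-1];cv2.imwrite("pics/w8.png",im);pickle.dump(c,open("w8.pkl","wb"))
cv2.imwrite("pics/c8.png",cv2.resize(im[20:290,110:410],None,fx=2,fy=2,interpolation=cv2.INTER_CUBIC))
E
```

```text
time: 16.92
position: [0.5892, -0.0207, 0.0342]
tool_rot: [0.101, -3.14, 0.0]
ft_force: [-2.9, -1.2, -0.6]
grip_width: 0.347
grip_force: 30.0
time: 17.55
position: [0.6041, -0.0195, 0.0344]
tool_rot: [-0.101, 3.139, 0.0]
ft_force: [-0.9, -2.1, -1.9]
grip_width: 0.345
grip_force: 30.0
[ 0.60406909 -0.01951862  0.03442911]
```

View pics/c8.png

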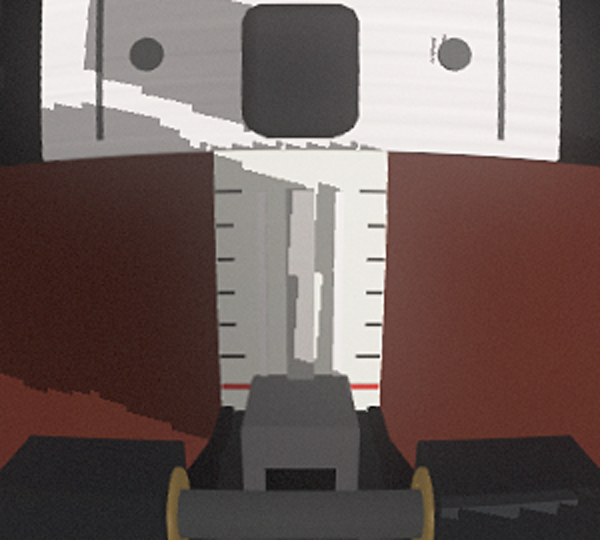

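The view shows the fence still on the edge, with ticks 0–50 clear and the red 60 line at crop row 386. The collar's rear face has its foot at about row 377, just short of the red mark. I'll measure the remainder.

```bash
cat > rd.py <<'E'
from h import *
import pickle,sys
k=sys.argv[1];c=pickle.load(open(k+".pkl","rb"));im=cv2.imread(f"pics/{k}.png");g=im[:,:,1].astype(float)
a=np.radians(3.71);ex=np.array([np.cos(a),np.sin(a)]);X=lambda u,v,z:ex@onz(c,u,v,z,True)[:2]
d=im[:,:,2].astype(int)-im[:,:,1]
for u in(225,229,291,295):
    w=np.clip(d[195:225,u]-40,0,None);v=195+(w*np.arange(30)).sum()/max(w.sum(),1);print("red",u,v.round(2),X(u,v,.0245).round(4))
for u in(226,295):
    t=g[105:225,u];print("ticks",u,[(int(i)+105,float(X(u,i+105,.0245).round(4))) for i in range(2,118) if t[i]<140 and t[i]<=t[i-1] and t[i]<t[i+1]])
for u in(238,244,250,272,280):print(u,[int(x) for x in g[198:236,u]])
for v in(206,207,208,209,210,212):print(v,X(250,v,.0255).round(4))
for u in(150,200,320,370):print("fence",u,[int(x) for x in g[90:108,u]])
E
python3 rd.py w8
```

```text
red 225 212.69 0.5882
red 229 212.8 0.5883
red 291 212.84 0.5884
red 295 212.84 0.5884
ticks 226 [(115, 0.5283), (132, 0.5382), (149, 0.5483), (162, 0.5561), (166, 0.5585), (182, 0.5684), (188, 0.5721), (198, 0.5785), (202, 0.5811), (205, 0.5831), (213, 0.5884), (216, 0.5905), (221, 0.5939)]
ticks 295 [(115, 0.5283), (132, 0.5382), (149, 0.5483), (166, 0.5585), (182, 0.5684), (198, 0.5786), (213, 0.5885)]
238 [142, 140, 143, 140, 141, 142, 140, 140, 146, 105, 76, 76, 80, 81, 81, 79, 76, 77, 79, 76, 73, 80, 77, 75, 74, 79, 74, 77, 78, 72, 75, 78, 72, 73, 74, 81, 81, 81]
244 [138, 139, 145, 140, 139, 140, 143, 139, 140, 105, 79, 83, 79, 78, 76, 78, 80, 77, 76, 77, 76, 78, 77, 78, 80, 79, 74, 75, 76, 80, 73, 77, 77, 76, 75, 80, 80, 82]
250 [144, 143, 142, 143, 138, 144, 143, 143, 146, 104, 78, 79, 81, 82, 79, 83, 77, 82, 76, 81, 80, 77, 80, 77, 77, 80, 77, 77, 75, 76, 79, 79, 78, 80, 76, 75, 82, 80]
272 [140, 144, 145, 147, 145, 145, 145, 144, 150, 102, 80, 84, 85, 84, 86, 85, 81, 85, 81, 84, 86, 83, 75, 78, 79, 81, 81, 80, 81, 79, 82, 78, 77, 79, 79, 82, 79, 85]
280 [233, 233, 233, 233, 233, 234, 232, 236, 217, 133, 84, 81, 87, 83, 80, 83, 82, 83, 82, 79, 85, 85, 81, 84, 81, 80, 81, 77, 78, 80, 84, 76, 79, 80, 81, 85, 81, 85]
206 0.5834
207 0.584
208 0.5847
209 0.5853
210 0.586
212 0.5873
fence 150 [147, 151, 149, 144, 143, 148, 143, 146, 138, 78, 42, 47, 46, 44, 44, 46, 41, 45]
fence 200 [146, 144, 148, 147, 146, 139, 81, 52, 57, 58, 57, 58, 57, 55, 54, 55, 53, 52]
fence 320 [232, 232, 234, 237, 237, 245, 72, 81, 79, 83, 79, 83, 79, 82, 82, 79, 78, 79]
fence 370 [238, 238, 236, 232, 232, 234, 236, 238, 247, 66, 69, 73, 75, 72, 76, 73, 73, 69]
```

Tick spacing measures 10.0 mm and tick 0 puts the fence face exactly at the edge. The collar's rear face is 4.4 mm short of the red mark, so I'll draw the last 4.5 mm.

```bash
python3 -m crank '[[0,0.01,0.0006,0,0],[0,0.02,0.0013,0,0],[0,0.0225,0.0015,0,0],[0,0.0225,0.0015,0,0],[0,0.0225,0.0015,0,0]]'; python3 - <<'E'
from h import *
import pickle
s=get_state();print(s['position']);c=get_calibration("wrist");im=get_image("wrist")[:,:,::-1];cv2.imwrite("pics/w9.png",im);pickle.dump(c,open("w9.pkl","wb"))
E
sed -i 's/for v in(206.*/for v in(196,197,198,199,200,201,202,203,204,205,206,207,208):print(v,X(250,v,.0255).round(4))/; s/g\[198:236,u\]/g[190:216,u]/; s/d\[195:225/d[190:220/; s/=195+/=190+/' rd.py; python3 rd.py w9
```

```text
time: 18.23
position: [0.6084, -0.0192, 0.0344]
tool_rot: [-0.101, 3.14, 0.0]
ft_force: [-2.4, -2.1, -1.5]
grip_width: 0.34
grip_force: 30.0
[ 0.60841031 -0.01918844  0.03441862]
red 225 206.54 0.5885
red 229 206.55 0.5885
red 291 206.41 0.5884
red 295 206.4 0.5884
ticks 226 [(108, 0.5286), (125, 0.5385), (142, 0.5484), (159, 0.5586), (166, 0.5628), (175, 0.5683), (191, 0.5784), (198, 0.5829), (202, 0.5855), (207, 0.5888), (213, 0.5928), (217, 0.5955), (221, 0.5982)]
ticks 295 [(108, 0.5286), (125, 0.5385), (142, 0.5485), (159, 0.5586), (175, 0.5684), (191, 0.5784), (207, 0.5888), (221, 0.5983)]
238 [143, 141, 142, 144, 143, 139, 146, 143, 144, 145, 141, 140, 143, 140, 140, 143, 146, 107, 75, 75, 81, 74, 79, 81, 78, 79]
244 [136, 140, 141, 140, 136, 139, 142, 141, 140, 141, 143, 142, 138, 140, 140, 139, 141, 105, 80, 81, 79, 74, 78, 77, 83, 81]
250 [141, 144, 143, 145, 143, 141, 144, 142, 144, 142, 144, 145, 143, 142, 143, 144, 145, 98, 80, 81, 82, 77, 80, 79, 80, 75]
272 [146, 146, 146, 146, 146, 143, 146, 145, 145, 146, 146, 145, 145, 143, 143, 144, 148, 98, 80, 82, 82, 83, 83, 85, 79, 81]
280 [234, 236, 234, 234, 233, 234, 235, 235, 235, 233, 234, 234, 232, 233, 235, 225, 230, 156, 94, 82, 82, 85, 79, 85, 83, 79]
196 0.5812
197 0.5819
198 0.5825
199 0.5832
200 0.5838
201 0.5845
202 0.5851
203 0.5858
204 0.5864
205 0.5871
206 0.5877
207 0.5884
208 0.589
fence 150 [143, 139, 88, 46, 50, 50, 47, 49, 45, 51, 48, 45, 49, 48, 42, 39, 46, 41]
fence 200 [65, 64, 56, 64, 57, 60, 60, 58, 56, 57, 57, 56, 53, 53, 57, 55, 59, 52]
fence 320 [80, 85, 83, 78, 82, 81, 79, 82, 80, 77, 78, 76, 77, 79, 77, 77, 77, 75]
fence 370 [240, 243, 119, 66, 75, 76, 73, 71, 75, 70, 71, 68, 69, 65, 68, 63, 66, 66]
```

The collar's rear face (0.5884) is on the red mark (0.5885). The fence face is still at the edge to within ~0.2 mm, the button is in (29.6 mm, 30 N) and 18 s are used, so I'm handing in.

```bash
python3 -m crank '[[0,0,0,0,0],[0,0,0,0,0]]'; python3 -c "
from bench import *
print(close_job())"
```

```text
time: 18.52
position: [0.6084, -0.0192, 0.0344]
tool_rot: [-0.101, 3.14, 0.0]
ft_force: [-2.7, -1.5, -1.0]
grip_width: 0.338
grip_force: 30.0
the job is handed in; nothing more can be done
None
```

The job is handed in at 18.5 s (no verdict returned): the jig is flush on the drawer front's edge within about 0.2 mm and within about 0.5 mm of the pencil line, and the arm is held at the red 60 mm mark with the button squeezed at 30 N.

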